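Put the pearl disc away and shut the bench drawer

TASK

Put the white mother-of-pearl disc away: lay it flat in the empty green felt tray of the open drawer, then push the drawer fully shut. Leave the brown horn disc, which has the same shape, where it lies.

Things in the scene. Friction and masses are not known exactly. Their poses are not given: they have to be found in the camera images.
- pearl_center (a point): Centre (half-way up) of the loose white mother-of-pearl disc, 50 mm across, 16 mm thick, about 85 g, lying flat on the teak bench top (70 mm above the work surface). It, the horn disc and a charcoal block (70 x 45 x 30 mm high) form a row 60 mm behind the bench's front edge, 125 mm apart, in any order; behind lie a red lid (26 mm high) and brass calipers.
- horn_center (a point): Centre (half-way up) of the brown horn disc, same size as the pearl disc: not wanted, leave it where it lies.
- tray (a point): Centre of the floor of the drawer's empty green felt tray; moves with it. x points into the bench (the way it shuts; bench turned up to 9 deg), y left, z up. Inside 100 (x) by 160 mm (y), floor 24 mm above the work surface, walls 25 mm high, in the open at the start. The drawer's bare front face, 64 mm off in -x, spans 10 to 54 mm above the work surface; its 18 mm wide knob is 87 mm off in +y.
- drawer (a joint): How far the shallow drawer is pulled out towards the robot, m: 0 is shut (hard stop), 0.12 to 0.14 at the start. It slides along the tray's x with about 1.5 N of friction plus 5 N per m/s and stays where left. The front panel is 430 mm wide, 14 mm thick, its brass knob stands 21 mm out of it. Fixed horn sticks fill the drawer's left half. The gap under the bench top is 32 mm over the tray's floor.
Not all that is in view belongs to the job. There is more than one size of the part that bears pearl_center; the job needs the largest.

How it is judged:
On the way, in this order (a step that is already met when the one before it is completed fails the run):
1. the pearl disc lies flat on the floor of the tray while the drawer is still open (x of pearl_center in the frame of tray between -0.035 and 0.035 m and y of pearl_center in the frame of tray between -0.065 and 0.065 m and z of pearl_center in the frame of tray between 0.003 and 0.013 m and value of joint drawer above 0.03 m), for 0.2 s.
2. the drawer is shut (value of joint drawer below 0.008 m), for 0.2 s.
At the end, for the whole second after the job is handed in: The pearl disc lies flat on the floor of the tray (its centre within 35 mm in x and 65 mm in y of the tray's centre and 3 to 13 mm above its floor) and the drawer is shut to within 8 mm, at rest (x of pearl_center in the frame of tray between -0.035 and 0.035 m and y of pearl_center in the frame of tray between -0.065 and 0.065 m and z of pearl_center in the frame of tray between 0.003 and 0.013 m and value of joint drawer below 0.008 m and velocity of joint drawer between -0.02 and 0.02 m/s); the robot touches nothing.
It fails at once if the horn disc is moved more than 30 mm (distance of horn_center from where it was at the start of the episode above 0.03 m).
It also fails if it takes over 50 s, if anything falls off the work surface, if the arm or the gripper's body presses on something with over 40 N, if the wrist force passes 120 N, or if a joint passes its speed limit or range.

ROBOT

A 6-joint arm with a two-finger parallel gripper is mounted at the origin on the work surface. World frame = base frame: x ahead of the robot, y to its left, z up, the work surface at z = 0. Lengths are in m, angles in rad, forces in N, time in s.
With the tool pointing down it reaches from about 0.375 to 0.9 m from the base axis. Payload 3.1 kg.
Tool frame: the origin (TCP) lies midway between the tips of the shut fingers; the grasp point (between the pads) lies 19 mm behind it (grip_depth is the distance from the TCP to the grasp point, in m); y points along the fingers, z is the direction in which the jaws open and shut, and the axes are right-handed (so a half turn about y gives the same grasp; the last joint's range is limited). The gripper opens to 85 mm and grips with 20 to 120 N. Pads are 22 mm wide; open, the fingers measure 114 mm over their backs; the gripper's body (76 mm by 85 mm) begins 54 mm behind the grasp point. The pads swing forward as they close: fully open they stand 13 mm farther back than shut.
Start: joints at [-1.373, 0.527, 1.433, -0, 1.181, -0.178], TCP at [0.229, -0.581, 0.231] pointing down, gripper open.
Joint ranges: [-3.08, 3.08], [-0.75, 2.2], [0.22, 2.44], [-1.43, 4.57], [0, 2.65], [-2.85, 2.85]. Speed limits (rad/s): [2.79, 2.79, 3.14, 3.14, 3.14, 3.14].

INTERFACE

Orientations are given as a unit quaternion [x, y, z, w].
In Python, from station import sense, snapshot, camera_model, sign_off, grip_depth gives the robot as it stands.
- The arm moves only by the tool play_rows, never from a script. Its argument "deltas" is a list of rows, each a list of 6 numbers: the shift along the tool's x, y, z in m, then the turn, a rotation vector about the tool's x, y, z in rad. A call has 1 to 12 rows; each row is the pose to reach, as a shift and turn from the pose commanded when the call began, along the tool's axes at that moment; what a row does not reach only later rows make up. A row lasts 1/10 s, in which the tool goes at most 50 mm and 8.59 degrees, less where a joint would pass 70% of its speed; a pose out of reach is approached as far as the arm can. A call with a gripper value outside its range is refused whole. "gripper" is the finger opening in m, from 0 to 0.0854, set as the call begins (left out, the last holds). The fingers move at their own pace and stop on an object; "force" is the grip in N (left out, the last holds). Time passes only in rows, so rows that repeat a pose let the fingers close. It gives the time, the measured TCP pose, the force and the opening at its end, in the units of the state.
- sense(): the state, without advancing time (a new reading comes with each control period).
- snapshot(name): name is "scene" or "top" or "wrist"; returns the picture (420x560x3 uint8, red, green, blue); there is no depth.
- camera_model(name): a dict with "fx", "fy", "cx", "cy" (pixels), "camera_from_world" (4x4, takes a point from world to camera coordinates). Camera axes: x right, y up, looking along -z (the intrinsics and any distortion apply to the point x, -y, -z); pixel columns grow to the right and rows downward; lengths in m; the calibration is good to about 2 mm. The wrist camera is an equidistant fisheye: a pixel r from the principal point sees the ray r / f radians off the axis. A picture is of the moment at which its call begins: read the wrist's pose just before it. camera_model takes no time and is no camera call; for the wrist camera it gives the pose at the moment of the call.
- sign_off(): hands the job in, once; it reports no verdict.
The state is a dict: "t": time; "q": joint angles; "qd": joint speeds; "tau": joint torques, N m; "tcp_pos": TCP position; "tool_rot": TCP orientation; "force": force on the tool from outside, world axes, zero at the start; "ft_torque": the same for the moment, N m; "finger_gap": opening from 0.0 (shut) to 1.0 (fully open).
Only numpy, scipy, OpenCV 4.12 (cv2) and the standard library are available. Lean on these libraries where they do the work, as an engineer would, in place of code of your own. Each camera call takes 0.05 s, during which the arm holds its last target.

## Working session

There is one attempt and no reset: what is moved stays moved. The work goes in short steps, Python scripts to look and compute and a tool call to move; the robot and the scene stay as the last step left them, time stands still between calls to the robot, and variables do not carry over. Pictures are saved under pics/ and viewed, and the job is handed in when it is done.

Besides the shell and the picture viewer there is one more tool, called as name(argument=value, ...) on one line, values as JSON. play_rows: Moves the arm, as the interface text tells. Its arguments: {"type":"object","properties":{"deltas":{"type":"array"},"gripper":{"type":"number"},"force":{"type":"number"}},"required":["deltas"]}

```bash
ls; mkdir -p pics; python3 - <<'E'
from station import *
import cv2,numpy as np
for n in ("scene","top","wrist"):
    m=camera_model(n); 
    print(n,{k:(np.round(v,3).tolist()) for k,v in m.items() if not isinstance(v,str)})
    cv2.imwrite(f"pics/{n}0.png",snapshot(n)[:,:,::-1])
print(sense(), grip_depth)
E
```

```text
pics
scene {'fx': 394.02, 'fy': 394.02, 'cx': 274.5, 'cy': 215.232, 'camera_from_world': [[-0.751, 0.66, -0.018, 0.389], [-0.498, -0.548, 0.672, 0.215], [0.434, 0.513, 0.741, -0.927], [0.0, 0.0, 0.0, 1.0]]}
top {'fx': 540.011, 'fy': 540.011, 'cx': 277.985, 'cy': 210.22, 'camera_from_world': [[-0.025, -1.0, -0.01, 0.042], [0.993, -0.026, 0.119, -0.512], [-0.119, -0.007, 0.993, -0.951], [0.0, 0.0, 0.0, 1.0]]}
wrist {'fx': 325.192, 'fy': 325.192, 'cx': 282.068, 'cy': 212.171, 'camera_from_world': [[0.367, -0.93, -0.002, -0.625], [0.894, 0.353, -0.275, 0.036], [0.256, 0.099, 0.962, -0.38], [0.0, 0.0, 0.0, 1.0]]}
{'t': 0.15, 'q': array([-1.37348853e+00,  5.28285245e-01,  1.43363151e+00,  3.21226333e-05,
        1.18139015e+00, -1.78479374e-01]), 'qd': array([-0.00194273, -0.00450868, -0.00269558, -0.00021233, -0.00064273,
       -0.00022053]), 'tau': array([ 2.00930685e-04, -4.42744553e+01, -1.78276026e+01, -2.06280465e-04,
        5.59854074e-03,  1.42145777e-05]), 'tcp_pos': array([ 0.22931485, -0.58081309,  0.23053089]), 'tool_rot': array([-0.13207137,  0.69526831, -0.69405601,  0.13208096]), 'force': array([0.84278957, 0.24439097, 1.02970644]), 'ft_torque': array([ 0.00358012, -0.04528473,  0.01041046]), 'finger_gap': 0.9974661471156631} 0.0187
```

View pics/top0.png

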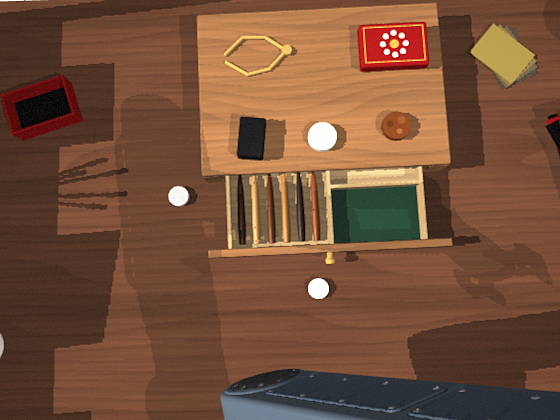

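View pics/scene0.png

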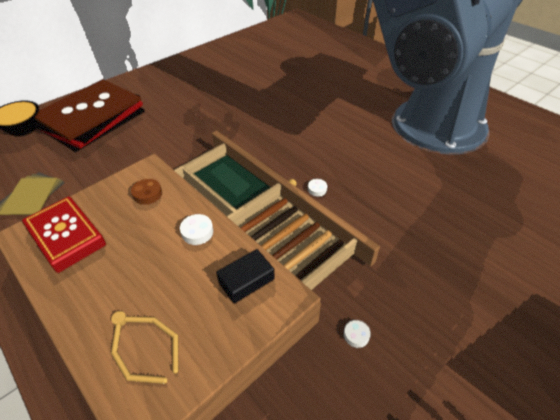

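Three white discs show in the top view: (322,136) on the bench in the row, (178,196) and (318,288) on the work surface. The bench one looks right because it is in the row with the block and horn disc. I'll measure all three and make a crop.

```bash
cat > h.py <<'E'
import numpy as np,cv2
from station import *
def ray(m,uv):
    uv=np.atleast_2d(uv).astype(float)
    d=np.c_[(uv[:,0]-m['cx'])/m['fx'],-(uv[:,1]-m['cy'])/m['fy'],-np.ones(len(uv))]
    T=np.array(m['camera_from_world']);R=T[:3,:3]
    return -R.T@T[:3,3], d@R
def onz(m,uv,z):
    o,d=ray(m,uv); return o+d*((z-o[2])/d[:,2])[:,None]
def proj(m,p):
    T=np.array(m['camera_from_world']);p=np.atleast_2d(p)@T[:3,:3].T+T[:3,3]
    return np.c_[m['cx']+m['fx']*p[:,0]/-p[:,2],m['cy']-m['fy']*p[:,1]/-p[:,2]]
def blobs(mask,amin=100):
    cs,_=cv2.findContours(mask.astype(np.uint8),cv2.RETR_EXTERNAL,cv2.CHAIN_APPROX_NONE)
    return [c for c in cs if cv2.contourArea(c)>amin]
E
python3 - <<'E'
from h import *
im=cv2.cvtColor(cv2.imread('pics/top0.png'),cv2.COLOR_BGR2RGB).astype(int)
m=camera_model('top')
r,g,b=im[...,0],im[...,1],im[...,2]
white=(im.min(2)>150)
for c in blobs(white):
    (u,v),ax,_=cv2.fitEllipse(c)
    if 30<v<320 and 150<u<350:
        for z in(0.016,0.086):
            p=onz(m,c[:,0],z); (x,y),rad=cv2.minEnclosingCircle(p[:,:2].astype(np.float32)*1000)
            print('white',round(u),round(v),z,round(x,1),round(y,1),'diam',round(2*rad,1),'area-diam',round(2000*np.sqrt(cv2.contourArea((p[:,:2]).astype(np.float32))/np.pi),1))
horn=(r>90)&(r>g*2)&(b<60)&(r-g>60)
for c in blobs(horn):
    (u,v),ax,_=cv2.fitEllipse(c); p=onz(m,[[u,v]],.086)[0]; print('horn?',round(u),round(v),ax,p[:2].round(3))
blk=(im.max(2)<45); 
for c in blobs(blk,300):
    rr=cv2.minAreaRect(c); 
    if 200<rr[0][0]<300 and 100<rr[0][1]<170: print('blk',rr, onz(m,[rr[0]],.1)[0].round(3))
green=(g>r+15)&(g>=b)
for c in blobs(green,800):
    rr=cv2.minAreaRect(c);print('green',rr,cv2.boxPoints(rr).round(0).tolist())
bg=cv2.imread('pics/top0.png')
cv2.imwrite('pics/crop1.png',cv2.resize(bg[90:310,150:460],None,fx=2.5,fy=2.5,interpolation=cv2.INTER_CUBIC))
E
```

```text
white 318 288 0.016 370.5 -39.5 diam 37.8 area-diam 36.2
white 318 288 0.086 372.3 -35.2 diam 35.1 area-diam 33.6
white 178 196 0.016 547.0 214.1 diam 37.7 area-diam 35.7
white 178 196 0.086 536.3 200.5 diam 35.1 area-diam 33.2
white 322 136 0.016 651.8 -56.3 diam 57.7 area-diam 54.1
white 322 136 0.086 633.7 -50.8 diam 53.7 area-diam 50.3
horn? 40 108 (57.16033935546875, 79.71385192871094) [0.699 0.444]
horn? 392 46 (51.32634735107422, 82.61402893066406) [ 0.795 -0.181]
blk ((251.13526916503906, 138.01231384277344), (25.62161636352539, 41.46536636352539), 5.19442892074585) [0.631 0.072 0.1  ]
green ((375.08978271484375, 214.29551696777344), (52.734130859375, 85.84276580810547), 87.1375961303711) [[331.0, 190.0], [417.0, 186.0], [419.0, 238.0], [334.0, 243.0]]
```

View pics/crop1.png

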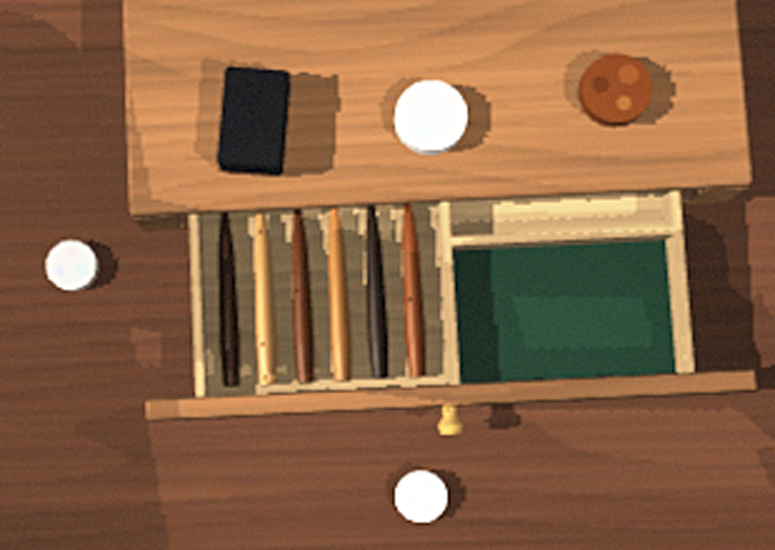

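Viewed the crop. The white disc on the bench at (322,136) is 50 mm across at z=0.086, in line with the block and horn disc (396,126). The other two are ~36 mm on the work surface, so the bench one is the pearl disc to move. Next, the drawer geometry.

```bash
python3 - <<'E'
from h import *
m=camera_model('top'); print('cam',ray(m,[[0,0]])[0].round(3))
im=cv2.imread('pics/top0.png')
def P(s,uv,z): print(s,onz(m,uv,z).round(4).tolist())
# front panel top surface: per column find transitions
crop=im[225:270,200:460]
cv2.imwrite('pics/crop2.png',cv2.resize(crop,None,fx=3,fy=6,interpolation=cv2.INTER_NEAREST))
P('horn',[[396,126]],.086)
P('floor corners',[[331,190],[417,186],[419,238],[334,243]],.024)
P('rim corners',[[331,190],[417,186],[419,238],[334,243]],.049)
P('knob',[[330,258]],.032)
P('bench front top',[[203,176],[449,164]],.07)
E
```

```text
cam [0.396 0.022 1.005]
horn [[0.6487, -0.1805, 0.086]]
floor corners [[0.5486, -0.069, 0.024], [0.5518, -0.2269, 0.024], [0.4563, -0.2252, 0.024], [0.4511, -0.0708, 0.024]]
rim corners [[0.5447, -0.0666, 0.049], [0.5478, -0.2205, 0.049], [0.4547, -0.2189, 0.049], [0.4497, -0.0685, 0.049]]
knob [[0.424, -0.0619, 0.032]]
bench front top [[0.5723, 0.1594, 0.07], [0.5821, -0.2734, 0.07]]
```

View pics/crop2.png

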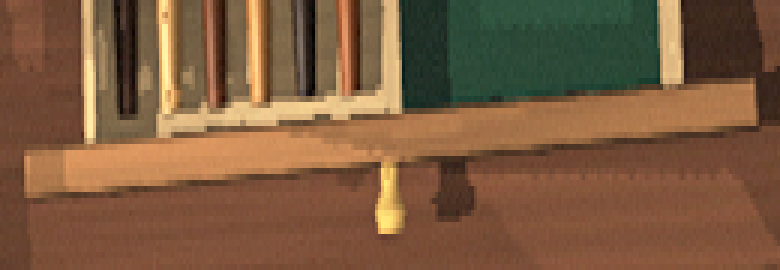

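```bash
python3 - <<'E'
from h import *
m=camera_model('top')
for s,uv,z in (('panel back top',[[208,250],[452,238.3]],.054),('panel front low@.054',[[208,257.8],[452,245.8]],.054),('front low@.010',[[208,257.8],[452,245.8]],.010),('bench',[[203,176],[449,164]],.07)):
    p=onz(m,uv,z)[:,:2]; d=p[0]-p[1]; print(s,p.round(4).tolist(),'len',np.linalg.norm(d).round(4),'yaw',np.degrees(np.arctan2(-d[0],d[1])).round(2))
p,h=np.array([.6337,-.0508]),np.array([.6487,-.1805]); d=p-h; print('row yaw',np.degrees(np.arctan2(-d[0],d[1])),np.linalg.norm(d))
d=np.array([.631,.072])-p; print(np.degrees(np.arctan2(-d[0],d[1])),np.linalg.norm(d))
a=np.radians(1.5)
for a in np.radians([1.,2,3]):
    ex=np.array([np.cos(a),np.sin(a)]);ey=np.array([-np.sin(a),np.cos(a)])
    k=np.array([.424,-.0619]); print(np.degrees(a),'tray from knob', k-87e-3*ey+ex*(.064+.0105))
E
```

```text
panel back top [[0.4428, 0.1541], [0.4524, -0.2754]] len 0.4296 yaw 1.28
panel front low@.054 [[0.4291, 0.1542], [0.4392, -0.2746]] len 0.4289 yaw 1.35
front low@.010 [[0.4307, 0.1603], [0.4412, -0.2883]] len 0.4488 yaw 1.35
bench [[0.5723, 0.1594], [0.5821, -0.2734]] len 0.433 yaw 1.29
row yaw 6.597034846085623 0.13056450513060583
1.259557682618582 0.12282967882397153
1.0 tray from knob [ 0.50000701 -0.14758655]
2.0 tray from knob [ 0.50149087 -0.14624699]
3.0000000000000004 tray from knob [ 0.50295113 -0.14488174]
```

```bash
cat >> h.py <<'E'
from scipy.spatial.transform import Rotation as Ro
def delta(pos,yaw,s=None):
    """tool-frame shift+rotvec from present pose to pos, tool y down, tool z = +-(-sin,cos) (nearest)"""
    s=s or sense(); R=Ro.from_quat(s['tool_rot']).as_matrix()
    best=None
    for k in(1,-1):
        z=k*np.array([-np.sin(yaw),np.cos(yaw),0]);y=np.array([0,0,-1.]);x=np.cross(y,z)
        rv=Ro.from_matrix(R.T@np.c_[x,y,z]).as_rotvec()
        if best is None or np.linalg.norm(rv)<np.linalg.norm(best[1]): best=(k,rv)
    sh=R.T@(np.array(pos)-s['tcp_pos'])
    print('R',R.round(3).tolist(),'q',np.round(s['q'],3)); print('k',best[0],'shift',sh.round(4),'rot',best[1].round(4), 'n', np.linalg.norm(sh).round(3),np.degrees(np.linalg.norm(best[1])).round(1))
E
python3 -c "
from h import *
delta([.634,-.051,.2],np.radians(1.35))
m=camera_model('wrist');T=m['camera_from_world'];T=np.array(T);print('camwrist',-T[:3,:3].T@T[:3,3])"
```

```text
R [[-0.93, -0.0, 0.367], [-0.367, 0.002, -0.93], [-0.0, -1.0, -0.002]] q [-1.373  0.528  1.434  0.     1.181 -0.178]
k -1 shift [-0.5709  0.0313 -0.3443] rot [ 0.0017  0.3522 -0.    ] n 0.667 20.2
camwrist [ 0.29472163 -0.55635283  0.37388508]
```

play_rows(deltas=[[-0.018, 0, -0.011, 0, 0.01, 0], [-0.054, 0, -0.032, 0, 0.03, 0], [-0.09, 0, -0.054, 0, 0.06, 0], [-0.126, 0, -0.076, 0, 0.09, 0], [-0.162, 0, -0.098, 0, 0.12, 0], [-0.2, 0, -0.12, 0, 0.14, 0], [-0.235, 0, -0.142, 0, 0.16, 0], [-0.27, 0, -0.163, 0, 0.18, 0], [-0.306, 0, -0.185, 0, 0.2, 0], [-0.342, 0, -0.206, 0, 0.22, 0], [-0.378, 0, -0.228, 0, 0.24, 0], [-0.414, 0, -0.25, 0, 0.26, 0]], gripper=0.0854)

```text
t: 1.35
tcp_pos: [0.5235, -0.1953, 0.2312]
tool_rot: [-0.041, 0.706, -0.706, 0.04]
force: [1.0, -0.5, -0.5]
finger_gap: 1.001
```

```bash
python3 -c "
from h import *
delta([.634,-.051,.18],np.radians(1.35))"
```

```text
R [[-0.993, -0.0, 0.115], [-0.115, 0.0, -0.993], [0.0, -1.0, -0.0]] q [-0.557  0.439  1.601 -0.     1.103  0.899]
k -1 shift [-0.1264  0.0511 -0.1306] rot [0.0002 0.0913 0.0003] n 0.189 5.2
```

play_rows(deltas=[[-0.025, 0.01, -0.025, 0, 0.015, 0], [-0.05, 0.02, -0.052, 0, 0.035, 0], [-0.075, 0.03, -0.078, 0, 0.055, 0], [-0.1, 0.04, -0.104, 0, 0.075, 0], [-0.118, 0.048, -0.122, 0, 0.088, 0], [-0.126, 0.051, -0.13, 0, 0.091, 0], [-0.126, 0.051, -0.13, 0, 0.091, 0], [-0.126, 0.051, -0.13, 0, 0.091, 0]])

```text
t: 2.15
tcp_pos: [0.6324, -0.0539, 0.1803]
tool_rot: [0.009, -0.707, 0.707, -0.009]
force: [0.1, 0.8, -1.1]
finger_gap: 1.003
```

```bash
python3 - <<'E'
from h import *
m=camera_model('wrist'); s=sense(); im=snapshot('wrist'); cv2.imwrite('pics/w1.png',im[:,:,::-1])
print(s['tcp_pos'],s['finger_gap'])
def rayw(uv):
    uv=np.atleast_2d(uv).astype(float); a=(uv[:,0]-m['cx'])/m['fx'];b=(uv[:,1]-m['cy'])/m['fy']
    th=np.hypot(a,b);k=np.sin(th)/th
    d=np.c_[a*k,-b*k,-np.cos(th)];T=np.array(m['camera_from_world']);R=T[:3,:3]
    return -R.T@T[:3,3],d@R
for c in blobs(im.min(2)>150,300):
    (u,v),ax,_=cv2.fitEllipse(c); o,d=rayw(c[:,0].astype(float)); p=o+d*((.086-o[2])/d[:,2])[:,None]
    (x,y),r=cv2.minEnclosingCircle(p[:,:2].astype(np.float32)*1000); print(round(u),round(v),round(x,1),round(y,1),round(2*r,1))
delta([.634,-.051,.068],np.radians(1.35))
E
```

```text
[ 0.63237073 -0.05388636  0.18034159] 1.0025297468924195
63 258 584.4 151.7 28.7
277 210 635.8 -50.7 51.5
R [[-1.0, -0.0, 0.024], [-0.024, -0.001, -1.0], [0.0, -1.0, 0.001]] q [-2.610e-01  5.980e-01  1.456e+00 -1.000e-03  1.088e+00  1.286e+00]
k -1 shift [-0.0018  0.1126 -0.0033] rot [-0.0005  0.0004  0.0003] n 0.113 0.0
```

View pics/w1.png

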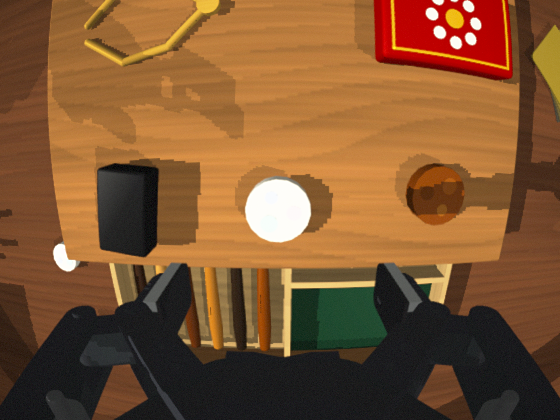

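The wrist view shows the disc at (277,210), which gives (0.636,-0.051) at 51 mm across. The top view gave (0.634,-0.051), so the two agree. Horn is at (435,194), block at (128,210), with clear space for both fingers. Descending.

play_rows(deltas=[[-0.001, 0.02, -0.002, 0, 0, 0], [-0.002, 0.045, -0.003, 0, 0, 0], [-0.0025, 0.07, -0.003, 0, 0, 0], [-0.0025, 0.09, -0.003, 0, 0, 0], [-0.0025, 0.105, -0.003, 0, 0, 0], [-0.0025, 0.113, -0.003, 0, 0, 0], [-0.0025, 0.113, -0.003, 0, 0, 0], [-0.0025, 0.113, -0.003, 0, 0, 0]])

```text
t: 3.0
tcp_pos: [0.6359, -0.0506, 0.0681]
tool_rot: [0.008, -0.707, 0.707, -0.009]
force: [0.1, 0.0, 0.9]
finger_gap: 0.998
```

play_rows(deltas=[[0, 0, 0, 0, 0, 0], [0, 0, 0, 0, 0, 0], [0, 0, 0, 0, 0, 0], [0, 0, 0, 0, 0, 0], [0, 0, 0, 0, 0, 0], [0, 0, 0, 0, 0, 0], [0, 0, 0, 0, 0, 0], [0, 0, 0, 0, 0, 0], [0, 0, 0, 0, 0, 0], [0, 0, 0, 0, 0, 0]], gripper=0.03, force=40)

```text
t: 4.0
tcp_pos: [0.636, -0.0502, 0.0685]
tool_rot: [0.008, -0.707, 0.707, -0.009]
force: [-0.1, 0.9, 5.8]
finger_gap: 0.571
```

play_rows(deltas=[[0, -0.01, 0, 0, 0, 0], [0, -0.025, 0, 0, 0, 0], [0, -0.045, 0, 0, 0, 0], [0, -0.065, 0, 0, 0, 0], [0, -0.08, 0, 0, 0, 0], [0, -0.09, 0, 0, 0, 0], [0, -0.09, 0, 0, 0, 0]])

```text
t: 4.7
tcp_pos: [0.6363, -0.0503, 0.1593]
tool_rot: [0.008, -0.707, 0.707, -0.01]
force: [-0.1, -0.9, -0.7]
finger_gap: 0.566
```

```bash
python3 - <<'E'
from h import *
im=snapshot('scene');w=snapshot('wrist');s=sense()
cv2.imwrite('pics/g1.png',np.hstack([cv2.resize(im[120:330,80:360],(533,400)),cv2.resize(w[200:420,150:410],None,fx=1,fy=400/220)])[:,:,::-1])
print(s['tcp_pos'],s['finger_gap'])
delta([.498,-.148,.158],np.radians(1.35))
E
```

```text
[ 0.63494825 -0.05001597  0.1571181 ] 0.5675545771362943
R [[-1.0, -0.001, 0.025], [-0.025, 0.0, -1.0], [0.001, -1.0, -0.0]] q [-0.254  0.63   1.468 -0.     1.044  1.292]
k -1 shift [ 0.1393 -0.0008  0.0946] rot [0.0002 0.0012 0.0006] n 0.168 0.1
```

View pics/g1.png

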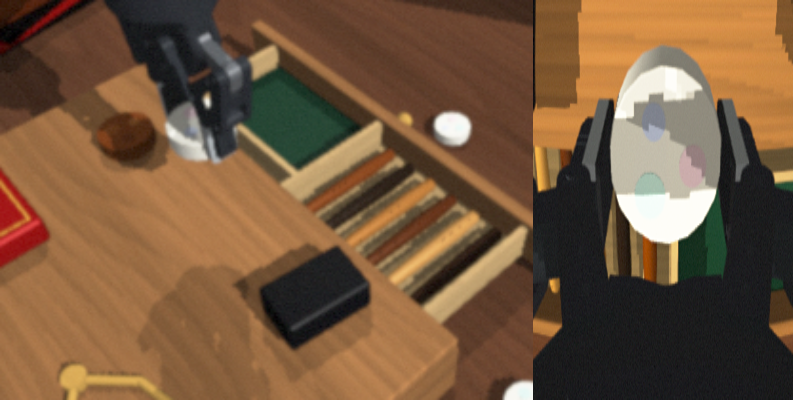

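The picture shows the disc held level between the pads and the horn disc undisturbed. Moving over the tray.

play_rows(deltas=[[0.012, 0, 0.008, 0, 0, 0], [0.035, 0, 0.024, 0, 0, 0], [0.062, 0, 0.042, 0, 0, 0], [0.088, 0, 0.06, 0, 0, 0], [0.112, 0, 0.076, 0, 0, 0], [0.13, 0, 0.088, 0, 0, 0], [0.138, 0, 0.094, 0, 0, 0], [0.138, 0, 0.094, 0, 0, 0], [0.138, 0, 0.094, 0, 0, 0]])

```text
t: 5.7
tcp_pos: [0.5001, -0.1476, 0.1572]
tool_rot: [-0.008, 0.707, -0.707, 0.009]
force: [0.2, 0.3, -1.7]
finger_gap: 0.569
```

play_rows(deltas=[[0, 0.012, 0, 0, 0, 0], [0, 0.035, 0, 0, 0, 0], [0, 0.06, 0, 0, 0, 0], [0, 0.085, 0, 0, 0, 0], [0, 0.105, 0, 0, 0, 0], [0, 0.12, 0, 0, 0, 0], [0, 0.125, 0, 0, 0, 0], [0, 0.125, 0, 0, 0, 0]])

```text
t: 6.5
tcp_pos: [0.4996, -0.1468, 0.0311]
tool_rot: [-0.01, 0.707, -0.707, 0.009]
force: [0.3, 0.1, -0.7]
finger_gap: 0.567
```

```bash
python3 - <<'E'
from h import *
im=snapshot('scene');w=snapshot('top')
cv2.imwrite('pics/p1.png',np.hstack([cv2.resize(im[90:300,130:400],(514,400)),cv2.resize(w[120:300,300:430],(288,400))])[:,:,::-1])
s=sense();print(s['tcp_pos'],s['force'])
E
```

```text
[ 0.50024976 -0.14735619  0.03242503] [ 0.10413191 -0.16700462 -0.22228431]
```

View pics/p1.png

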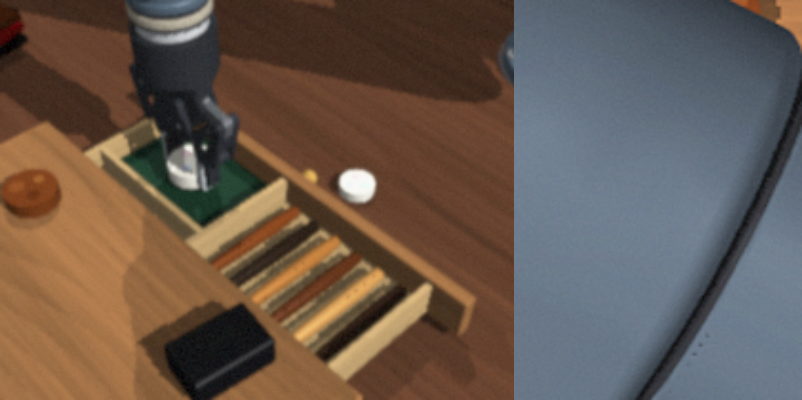

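The scene view shows the disc over the green felt, inside the tray walls. It still has about 9 mm to go, so I'll lower it until it just touches.

play_rows(deltas=[[0, 0.003, 0, 0, 0, 0], [0, 0.006, 0, 0, 0, 0], [0, 0.008, 0, 0, 0, 0], [0, 0.009, 0, 0, 0, 0], [0, 0.009, 0, 0, 0, 0]])

```text
t: 7.1
tcp_pos: [0.4997, -0.1475, 0.0233]
tool_rot: [-0.009, 0.707, -0.707, 0.009]
force: [-0.6, 0.5, -1.3]
finger_gap: 0.566
```

play_rows(deltas=[[0, 0, 0, 0, 0, 0], [0, 0, 0, 0, 0, 0], [0, 0, 0, 0, 0, 0], [0, 0, 0, 0, 0, 0], [0, 0, 0, 0, 0, 0], [0, 0, 0, 0, 0, 0]], gripper=0.08)

```text
t: 7.7
tcp_pos: [0.4997, -0.1475, 0.0234]
tool_rot: [0.009, -0.707, 0.707, -0.009]
force: [0.4, -0.5, 0.2]
finger_gap: 0.937
```

play_rows(deltas=[[0, -0.01, 0, 0, 0, 0], [0, -0.03, 0, 0, 0, 0], [0, -0.055, 0, 0, 0, 0], [0, -0.08, 0, 0, 0, 0], [0, -0.1, 0, 0, 0, 0], [0, -0.11, 0, 0, 0, 0], [0, -0.11, 0, 0, 0, 0]])

```text
t: 8.4
tcp_pos: [0.5006, -0.1479, 0.135]
tool_rot: [0.008, -0.706, 0.708, -0.01]
force: [0.1, 0.3, -0.3]
finger_gap: 0.934
```

```bash
python3 - <<'E'
from h import *
m=camera_model('scene');im=snapshot('scene')
cv2.imwrite('pics/r1.png',cv2.resize(im[90:300,130:400],(720,560))[:,:,::-1])
s=sense();print(s['tcp_pos'])
for c in blobs(im.min(2)>120,100):
    (u,v),ax,_=cv2.fitEllipse(c)
    if 150<u<340 and 100<v<260: print(round(u),round(v),onz(m,[[u,v]],.038)[0].round(4))
# felt-front-face target: x 30 mm in front
delta([.385,-.148,.14],np.radians(1.35))
E
```

```text
[ 0.49985549 -0.14757106  0.13388724]
318 187 [ 0.3943 -0.0175  0.038 ]
231 180 [ 0.5016 -0.1426  0.038 ]
R [[-1.0, 0.001, 0.025], [-0.025, -0.001, -1.0], [-0.001, -1.0, 0.001]] q [-0.502  0.533  1.785  0.     0.822  1.044]
k -1 shift [ 0.1148 -0.0062 -0.0024] rot [-0.0007  0.0012 -0.0012] n 0.115 0.1
```

View pics/r1.png

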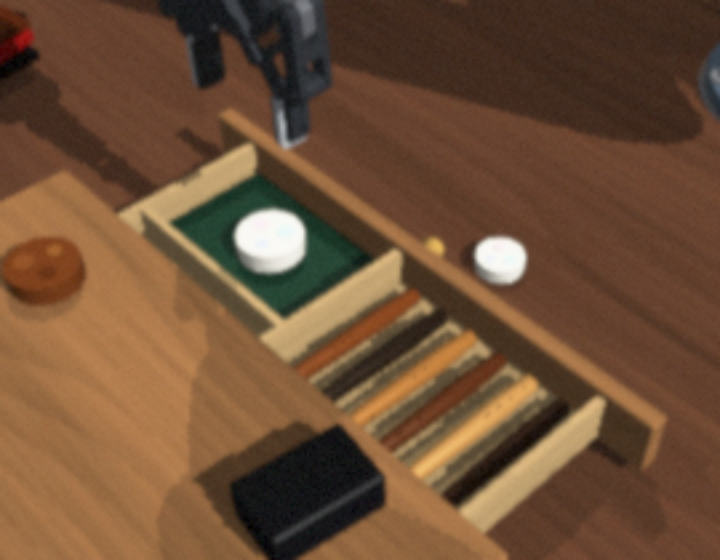

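The picture shows the disc lying flat on the felt, at about (0.502,-0.143), with the fingers clear. Now closing the fingers and moving down in front of the panel.

play_rows(deltas=[[0.01, 0, 0, 0, 0, 0], [0.03, 0, 0, 0, 0, 0], [0.055, 0, 0, 0, 0, 0], [0.08, 0, 0, 0, 0, 0], [0.098, 0, 0, 0, 0, 0], [0.107, 0, -0.001, 0, 0, 0], [0.107, 0, -0.002, 0, 0, 0], [0.107, 0, -0.002, 0, 0, 0], [0.107, 0, -0.002, 0, 0, 0]], gripper=0.0)

```text
t: 9.35
tcp_pos: [0.3937, -0.1486, 0.1332]
tool_rot: [0.009, -0.707, 0.707, -0.009]
force: [-0.4, 0.7, 0.0]
finger_gap: 0.004
```

play_rows(deltas=[[0, 0.01, 0, 0, 0, 0], [0, 0.03, 0, 0, 0, 0], [0, 0.055, 0, 0, 0, 0], [0, 0.08, 0, 0, 0, 0], [0, 0.098, 0, 0, 0, 0], [0, 0.107, 0, 0, 0, 0], [0, 0.107, 0, 0, 0, 0], [0, 0.107, 0, 0, 0, 0]])

```text
t: 10.15
tcp_pos: [0.3932, -0.1483, 0.0265]
tool_rot: [0.009, -0.707, 0.707, -0.009]
force: [0.1, 0.5, 0.1]
finger_gap: 0.002
```

```bash
python3 - <<'E'
from h import *
im=snapshot('scene')
cv2.imwrite('pics/f1.png',cv2.resize(im[60:270,130:400],(720,560))[:,:,::-1])
s=sense();print(s['tcp_pos'],s['force'],s['finger_gap'])
delta([.555,-.144,.026],np.radians(1.35))
E
```

```text
[ 0.39329217 -0.14842185  0.02684003] [-1.28598304 -0.64181859  0.12200936] 0.0026741466689756657
R [[-1.0, 0.001, 0.025], [-0.025, -0.001, -1.0], [-0.001, -1.0, 0.001]] q [-0.628  0.683  2.092  0.     0.365  0.918]
k -1 shift [-0.1618  0.001  -0.0004] rot [-0.0008  0.0015 -0.0011] n 0.162 0.1
```

View pics/f1.png

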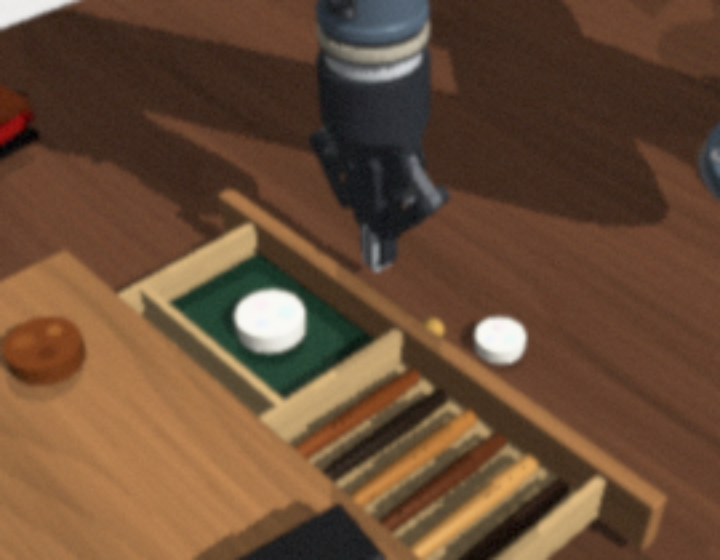

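The fingers are in front of the panel, clear of the knob and the small disc. Pushing gently.

play_rows(deltas=[[-0.01, 0, 0, 0, 0, 0], [-0.018, 0, 0, 0, 0, 0], [-0.023, 0, 0, 0, 0, 0], [-0.027, 0, 0, 0, 0, 0], [-0.031, 0, 0, 0, 0, 0], [-0.035, 0, 0, 0, 0, 0], [-0.04, 0, 0, 0, 0, 0], [-0.046, 0, 0, 0, 0, 0], [-0.053, 0, 0, 0, 0, 0], [-0.06, 0, 0, 0, 0, 0], [-0.067, 0, 0, 0, 0, 0], [-0.073, 0, 0, 0, 0, 0]])

```text
t: 11.4
tcp_pos: [0.4662, -0.1461, 0.0262]
tool_rot: [-0.009, 0.707, -0.707, 0.009]
force: [-1.2, 1.2, -0.4]
finger_gap: 0.002
```

play_rows(deltas=[[-0.006, 0, 0, 0, 0, 0], [-0.013, 0, 0, 0, 0, 0], [-0.02, 0, 0, 0, 0, 0], [-0.027, 0, 0, 0, 0, 0], [-0.034, 0, 0, 0, 0, 0], [-0.041, 0, 0, 0, 0, 0], [-0.047, 0, 0, 0, 0, 0], [-0.053, 0, 0, 0, 0, 0], [-0.058, 0, 0, 0, 0, 0], [-0.062, 0, 0, 0, 0, 0], [-0.065, 0, 0, 0, 0, 0], [-0.065, 0, 0, 0, 0, 0]])

```text
t: 12.6
tcp_pos: [0.5318, -0.1452, 0.0265]
tool_rot: [0.008, -0.707, 0.707, -0.01]
force: [-0.5, -0.1, 0.8]
finger_gap: -0.001
```

```bash
python3 - <<'E'
from h import *
im=snapshot('scene')
cv2.imwrite('pics/f2.png',cv2.resize(im[60:270,130:400],(720,560))[:,:,::-1])
s=sense();print(s['tcp_pos'],s['force'],s['finger_gap'])
E
```

```text
[ 0.53174881 -0.14524439  0.02657326] [ 0.70075497 -0.73829109 -0.12602911] -0.00164885335899111
```

View pics/f2.png

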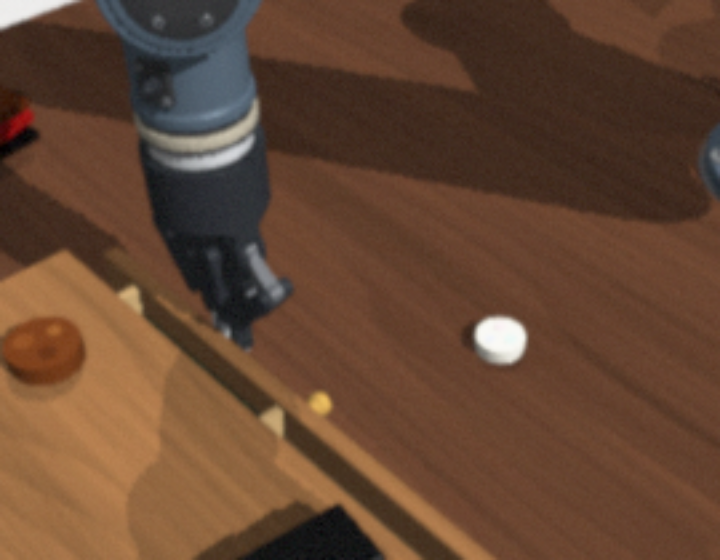

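The drawer slides freely and about 20–25 mm remains. I'll continue with a slow finish, watching the force.

play_rows(deltas=[[-0.003, 0, 0, 0, 0, 0], [-0.006, 0, 0, 0, 0, 0], [-0.009, 0, 0, 0, 0, 0], [-0.012, 0, 0, 0, 0, 0], [-0.014, 0, 0, 0, 0, 0], [-0.016, 0, 0, 0, 0, 0], [-0.017, 0, 0, 0, 0, 0], [-0.018, 0, 0, 0, 0, 0]])

```text
t: 13.45
tcp_pos: [0.5487, -0.1443, 0.0263]
tool_rot: [-0.009, 0.707, -0.707, 0.009]
force: [-1.7, -1.5, -0.0]
finger_gap: 0.002
```

play_rows(deltas=[[-0.001, 0, 0, 0, 0, 0], [-0.002, 0, 0, 0, 0, 0], [-0.003, 0, 0, 0, 0, 0], [-0.004, 0, 0, 0, 0, 0]])

```text
t: 13.85
tcp_pos: [0.5526, -0.1441, 0.0263]
tool_rot: [-0.009, 0.707, -0.707, 0.009]
force: [-1.1, -0.6, 0.4]
finger_gap: -0.004
```

play_rows(deltas=[[-0.001, 0, 0, 0, 0, 0], [-0.002, 0, 0, 0, 0, 0], [-0.003, 0, 0, 0, 0, 0]])

```text
t: 14.15
tcp_pos: [0.5555, -0.1441, 0.0263]
tool_rot: [-0.009, 0.707, -0.707, 0.009]
force: [-3.7, -2.0, 0.7]
finger_gap: 0.0
```

```bash
python3 - <<'E'
from h import *
im=snapshot('scene')
cv2.imwrite('pics/f3.png',cv2.resize(im[120:270,130:330],(720,540))[:,:,::-1])
s=sense();print(s['tcp_pos'],s['force'])
E
```

```text
[ 0.55546005 -0.14406054  0.02627488] [-1.65273042 -1.06439132  0.99563152]
```

View pics/f3.png

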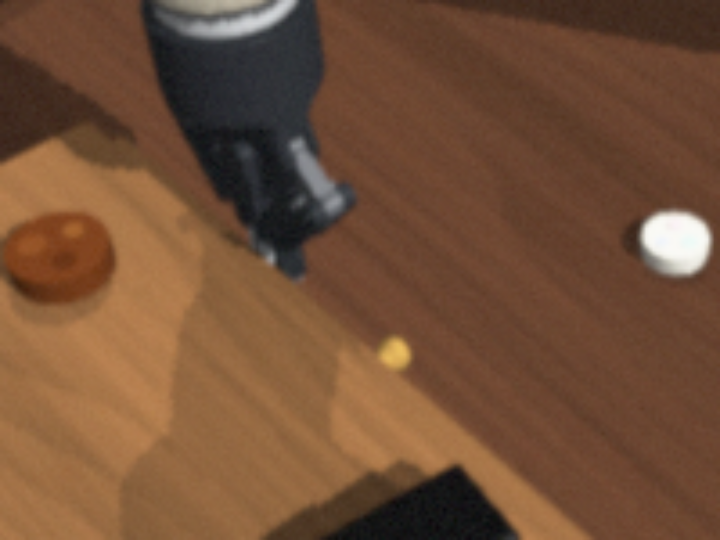

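The panel is now hidden behind the bench edge, so it is nearly shut. I'll push on until the stop shows in the force.

play_rows(deltas=[[-0.001, 0, 0, 0, 0, 0], [-0.002, 0, 0, 0, 0, 0], [-0.003, 0, 0, 0, 0, 0]])

```text
t: 14.5
tcp_pos: [0.5554, -0.144, 0.0262]
tool_rot: [-0.012, 0.707, -0.707, 0.007]
force: [-11.2, -5.2, 6.4]
finger_gap: -0.002
```

play_rows(deltas=[[-0.001, 0, 0, 0, 0, 0], [-0.002, 0, 0, 0, 0, 0]])

```text
t: 14.7
tcp_pos: [0.5554, -0.1439, 0.0262]
tool_rot: [-0.013, 0.708, -0.706, 0.005]
force: [-13.8, -7.3, 8.7]
finger_gap: 0.002
```

Motion has stopped at x=0.5554 with the force rising, which matches the expected shut position (face at ~0.566). Backing off to check.

play_rows(deltas=[[0.01, 0, 0, 0, 0, 0], [0.03, 0, 0, 0, 0, 0], [0.06, 0, 0, 0, 0, 0], [0.09, 0, 0, 0, 0, 0], [0.11, 0, 0, 0, 0, 0], [0.115, 0, 0, 0, 0, 0]])

```text
t: 15.3
tcp_pos: [0.4438, -0.1461, 0.0264]
tool_rot: [-0.009, 0.708, -0.707, 0.008]
force: [0.0, -0.4, 0.2]
finger_gap: -0.001
```

play_rows(deltas=[[0, -0.02, 0.01, 0, 0, 0], [0, -0.05, 0.04, 0, 0, 0], [0, -0.09, 0.08, 0, 0, 0], [0, -0.12, 0.12, 0, 0, 0], [0, -0.14, 0.16, 0, 0, 0], [0, -0.15, 0.2, 0, 0, 0], [0, -0.15, 0.24, 0, 0, 0], [0, -0.15, 0.26, 0, 0, 0], [0, -0.15, 0.26, 0, 0, 0], [0, -0.15, 0.26, 0, 0, 0]])

```text
t: 16.3
tcp_pos: [0.4526, -0.4064, 0.1761]
tool_rot: [-0.008, 0.707, -0.707, 0.009]
force: [-0.3, 1.4, 0.8]
finger_gap: -0.002
```

```bash
python3 - <<'E'
from h import *
im=snapshot('top');w=snapshot('scene')
cv2.imwrite('pics/e1.png',cv2.resize(im[90:300,150:470],(800,525))[:,:,::-1])
cv2.imwrite('pics/e2.png',cv2.resize(w[100:350,100:400],(720,600))[:,:,::-1])
s=sense();print(s['tcp_pos'],s['force'],s['qd'].round(3))
E
```

```text
[ 0.45232253 -0.40500033  0.17601733] [ 0.41916764  0.77138291 -0.71837489] [ 0.006 -0.004  0.008 -0.004 -0.    -0.003]
```

View pics/e1.png

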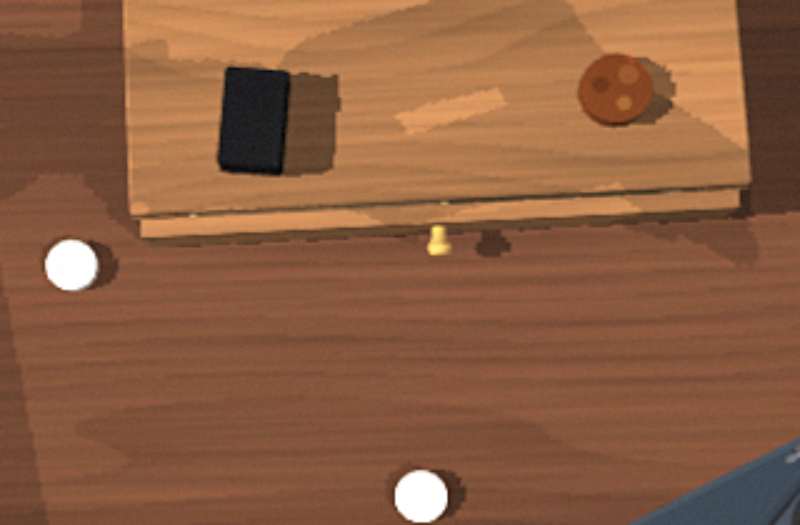

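View pics/e2.png

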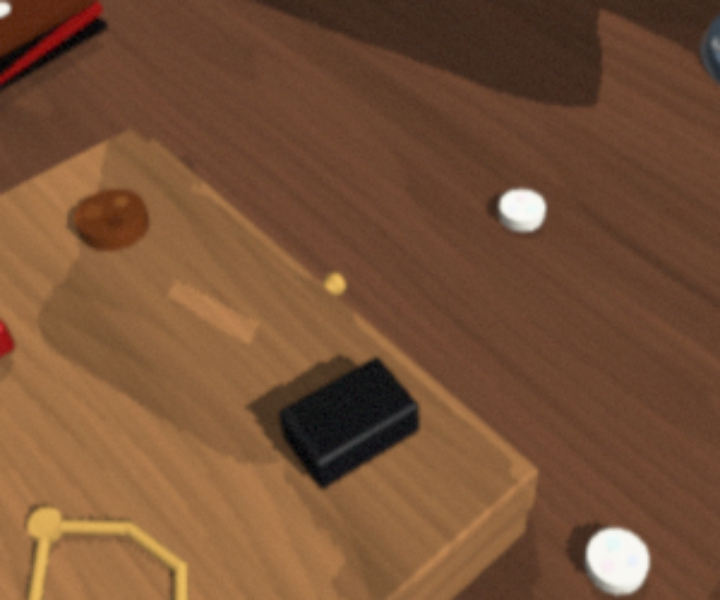

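Both views show the drawer shut against the bench, with the horn disc and block where they were. I'll check the panel-to-bench gap and horn position numerically.

```bash
python3 - <<'E'
from h import *
im=snapshot('top');m=camera_model('top')
g=im.astype(int).sum(2)
for u in (225,260,300,380,420): print(u,[(v,g[v,u]) for v in range(160,192)][::1] if u in(225,260) else '')
for uv in ([[208,185.5],[446,173.5]],): 
    p=onz(m,uv,.054); print('panel front@.054',p.round(4))
# knob shift from start
print(onz(m,[[325.5,187]],.032).round(4))
for n,c in (('0',cv2.imread('pics/top0.png')[:,:,::-1]),('now',im)):
    c=c.astype(int);k=(c[...,0]>70)&(c[...,0]-c[...,2]>55)&(c[...,0]>1.9*c[...,1])
    k[:, :370]=0;k[:,425:]=0;k[:100]=0;k[150:]=0
    ys,xs=np.nonzero(k);print('horn',n,xs.mean().round(1),ys.mean().round(1),k.sum())
E
```

```text
225 [(160, np.int64(377)), (161, np.int64(397)), (162, np.int64(392)), (163, np.int64(380)), (164, np.int64(361)), (165, np.int64(374)), (166, np.int64(387)), (167, np.int64(391)), (168, np.int64(392)), (169, np.int64(368)), (170, np.int64(391)), (171, np.int64(390)), (172, np.int64(393)), (173, np.int64(373)), (174, np.int64(306)), (175, np.int64(223)), (176, np.int64(327)), (177, np.int64(447)), (178, np.int64(474)), (179, np.int64(473)), (180, np.int64(450)), (181, np.int64(442)), (182, np.int64(451)), (183, np.int64(411)), (184, np.int64(208)), (185, np.int64(213)), (186, np.int64(233)), (187, np.int64(217)), (188, np.int64(209)), (189, np.int64(293)), (190, np.int64(276)), (191, np.int64(285))]
260 [(160, np.int64(230)), (161, np.int64(412)), (162, np.int64(369)), (163, np.int64(393)), (164, np.int64(390)), (165, np.int64(405)), (166, np.int64(391)), (167, np.int64(351)), (168, np.int64(364)), (169, np.int64(372)), (170, np.int64(368)), (171, np.int64(392)), (172, np.int64(342)), (173, np.int64(243)), (174, np.int64(287)), (175, np.int64(436)), (176, np.int64(470)), (177, np.int64(464)), (178, np.int64(468)), (179, np.int64(448)), (180, np.int64(450)), (181, np.int64(425)), (182, np.int64(294)), (183, np.int64(211)), (184, np.int64(226)), (185, np.int64(228)), (186, np.int64(222)), (187, np.int64(300)), (188, np.int64(266)), (189, np.int64(255)), (190, np.int64(266)), (191, np.int64(281))]
300 
380 
420 
panel front@.054 [[ 0.5579  0.153   0.054 ]
 [ 0.5682 -0.2721  0.054 ]]
[[ 0.5531 -0.0584  0.032 ]]
horn 0 395.2 125.5 485
horn now 395.1 125.2 393
```

```bash
python3 - <<'E'
from h import *
m=camera_model('top')
for u,a,b,c in((225,174.5,176,183.5),(260,172.7,174.2,181.7)):
    print([round(onz(m,[[u,v]],z)[0][0],4) for v,z in((a,.07),(b,.054),(c,.054))])
# scale: pixel pitch
print(onz(m,[[225,176],[225,177]],.054)[:,0])
E
```

```text
[np.float64(0.574), np.float64(0.5743), np.float64(0.5607)]
[np.float64(0.5755), np.float64(0.5759), np.float64(0.5623)]
[0.57427745 0.57246134]
```

The panel's back edge (x≈0.574) coincides with the bench front (x≈0.574), so the drawer is shut. Handing in.

```bash
python3 -c "
from station import *
print(sense()['t'],sign_off())"
```

```text
the job is handed in; nothing more can be done
16.45 None
```

The white pearl disc is in the green felt tray, the drawer is shut, and the job was handed in at 16.45 s.

- **Which disc:** I took the one on the bench in the row. It measured 50 mm across, against about 36 mm for the two white discs on the work surface.
- **Placing:** After release the disc lay flat on the felt at about (0.502, -0.143), against a measured tray centre of about (0.501, -0.148). That was with the drawer still fully open.
- **Shutting:** I pushed slowly with closed fingers. Motion stopped at the hard stop, with x and y force components of about 14 and 7 N and a vertical one of about 9 N. After backing off, the panel's back edge and the bench front measured within 1 mm of each other in the top view.
- **Horn disc and clearance:** The horn disc stayed within half a pixel of where it started. The arm stood clear with the wrist force near zero.
- **Not checked:** With the drawer shut, no camera can see the disc, so its final position rests on the check before pushing and the slow push.

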